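Zero the burr mill and set it three clicks open

TASK

Set the grind on the empty burr mill: turn the knurled adjusting ring on its top clockwise until you feel the burrs meet and the ring come to a firm stop, without forcing it on, then back it off three clicks from there and let go. Leave the sample cup under the chute, the hopper and the timer where they stand.

Things in the scene. Friction and masses are not known exactly. Their poses are not given: they have to be found in the camera images.
- mill: Bench burr mill, fixed: white motor housing (106 x 114 mm, top 162 mm up) on a grey foot (215 x 132 mm), steel chute at its front (-x) over a cup, round aluminium head on top (100 mm wide, flat at 183.5 mm, 18 engraved marks) under the adjusting ring. Origin on the bench under the ring's axis, z up. A sprung ball clicks 18 times a turn; passing a click takes up to 0.1 N m, friction 0.02 N m.
- ring_top (a point): Centre of the adjusting ring's top face, 216.5 mm above the bench. The ring is dark steel, knurled, 60 mm across, 32 mm high, its lower edge 1 mm above the head, with a white index line. It turns in place about its vertical axis, neither rising nor sinking; free space all round and above; grip it across from above.
- ring (a joint): Turn of the ring, rad: grows counter-clockwise from above (opens the burrs), falls clockwise (closes). It rests in clicks at multiples of 0.349; let go between two, it drops into one. Starts at 0. The burrs meet at some reading between -1.25 and -2.4, other on each mill (wear) and often between clicks; to be felt only. From there the torque climbs.
- upper_burr: Upper burr, hidden in the head, moved by the ring's helical thread: up 0.8 mm a click opening. Origin at its grinding face. Burrs and head spring a little: past first contact the ring turns on under rising torque, about 0.1 N m more after 0.04 rad, 0.25 after 0.1, 0.5 after 0.2. Firm stop: over 30 N on the lower burr; 0.25 N m felt at the ring. Over 220 N (0.5 N m) the burrs are damaged.
- lower_burr: Lower burr, steel cone 37 mm wide, seen down the ring's throat. Origin at the centre of its grinding face; the gap is the height of the upper burr's origin over it. The readings of both burrs are far too coarse to set it by: feel for the stop.
- sample_cup: Steel sample cup, 66 mm wide, 78 mm high, stands on the rubber mat of the mill's foot under the chute. Origin at the centre of its underside.
- hopper: The mill's clear plastic hopper, a funnel 111 mm wide and 92 mm high, taken off and standing mouth down on the bench to the right of the mill. Origin at the centre of its mouth, on the bench.
- timer: White lab timer, 66 x 66 x 18 mm, lying on the bench. Origin at the centre of its underside.

How it is judged:
By the outcome, as a careful person would: the job done as asked, in the order asked, and still so for the second after the job is handed in, with the robot touching nothing.
It also fails if it takes over 67 s, if anything falls off the work surface, if the arm or the gripper's body presses on something with over 40 N, if the wrist force passes 120 N, or if a joint passes its speed limit or range.

ROBOT

A 6-joint arm with a two-finger parallel gripper is mounted at the origin on a cart in front of the work surface, level with it; the furniture and walls round the work are solid. World frame = base frame: x ahead of the robot, y to its left, z up, the work surface at z = 0. Lengths are in m, angles in degrees, forces in N, time in s.
With the tool pointing down it reaches from about 0.325 to 0.9 m from the base axis. Payload 6.1 kg.
Tool frame: the origin (TCP) lies midway between the tips of the shut fingers; the grasp point (between the pads) lies behind it (manip.grasp_offset is the z of the grasp point in the tool frame, in m); z points along the fingers, y is the line along which they close (so a half turn about z gives the same grasp; the last joint's range is limited). The gripper opens to 87 mm and grips with 3 to 60 N. Pads are 19 mm wide; open, the fingers measure 117 mm over their backs; the gripper's body (75 mm by 190 mm) begins 51 mm behind the grasp point.
Start: joints at [-72.771, 12.628, 87.462, -0, 79.91, -7.225], TCP at [0.259, -0.569, 0.223] pointing down, gripper open.
Joint ranges: [-170.65, 170.65], [-52.31, 119.04], [5.05, 147.46], [-71.25, 251.25], [11.57, 151.72], [-153.62, 153.62]. Speed limits (degrees/s): [147.25, 147.25, 172.46, 180, 180, 180].

INTERFACE

Orientations are given as a 3x3 rotation matrix whose columns are the frame's x, y, z axes.
In Python, from station import manip gives the robot as it stands. Calls block until the motion is done:
- manip.move_pose(position, orientation): joint-space move of the TCP to a pose.
- manip.line_to(position, attitude=None, v=0.15, stop_force=None): straight line of the TCP; attitude=None keeps the orientation; v is the mean speed in m/s. With stop_force (N) it stops when the force on the tool has changed by that much, and returns True; else False.
- manip.set_joints(angles): joint-space move.
- manip.command_gripper(opening, squeeze=None): finger opening in m; squeeze is the grip in N (None keeps the last); returns when the fingers have stopped.
- manip.dwell(seconds).
- manip.inverse_kinematics(position, orientation): joint angles nearest the present ones, or None.
- manip.get_obs(): the state.
- manip.grab_frame(name): name is "scene" or "top"; returns a dict with "pixels" (400x640x3 uint8, red, green, blue), "intrinsics" (3x3 intrinsics, pixels), "k1" (the pictures are not rectified: a ray, as slopes to the right and down, at radius r is drawn at 1 + k1 r^2 times it, then the intrinsics apply), "eye" and "attitude" of the camera in the world. Camera axes: x right, y down, z forward; pixel columns grow to the right and rows downward; lengths in m; the calibration is good to about 2 mm. A picture is of the moment at which its call begins. There is no depth.
A pose or a line that the arm cannot do raises manip.IKError and nothing moves.
- manip.close_job(): hands the job in; it is judged then, once.
The state is a dict: "time": time; "q": joint angles; "qvel": joint speeds; "tau": joint torques, N m; "position": TCP position; "ee_rot": TCP orientation; "ft_force": force on the tool from outside, world axes, zero at the start; "torque": the same for the moment, N m; "grip_width": finger opening in m; "finger_force": force on a finger pad.
Only numpy, scipy, OpenCV 4.12 (cv2) and the standard library are available. Lean on these libraries where they do the work, as an engineer would, in place of code of your own. Each camera call takes 0.05 s, during which the arm holds its last target. There are 200 camera calls.

## Working session

There is one attempt and no reset: what is moved stays moved. The work goes in short steps, each a Python script; the robot and the scene stay as the last script left them, time stands still between calls to the robot, and variables do not carry over. Pictures are saved under pics/ and viewed, at most 10 in all, crops included, and the job is handed in when it is done.

```bash
mkdir -p pics; python3 - <<'E'
from station import manip
import cv2,numpy as np
print(manip.grasp_offset, manip.get_obs())
for n in("scene","top"):
    f=manip.grab_frame(n); cv2.imwrite(f"pics/{n}0.png",f["pixels"][:,:,::-1]); print(n,f["intrinsics"].tolist(),f["k1"],f["eye"],np.round(f["attitude"],4).tolist())
E
```

```text
-0.0187 {'time': 0.0, 'q': array([-7.27712162e+01,  1.26754434e+01,  8.75261596e+01,  5.17982883e-04,
        7.99091942e+01, -7.22573442e+00]), 'qvel': array([ 0.00773681, -0.03356604, -0.03178705, -0.00531331, -0.01622247,
        0.09711655]), 'tau': array([-1.77920869e-03, -4.94609606e+01, -3.87379396e+01,  6.94833300e-02,
        5.70137962e-02, -1.58810817e-04]), 'position': array([ 0.2585392 , -0.56833991,  0.22143142]), 'ee_rot': array([[ 9.10290901e-01,  4.13968788e-01, -5.64259319e-04],
       [ 4.13969096e-01, -9.10289057e-01,  1.84964158e-03],
       [ 2.52054800e-04, -1.91729782e-03, -9.99998130e-01]]), 'ft_force': array([ 0.01109575, -0.90316639,  0.22854729]), 'torque': array([-0.01079191, -0.0592874 , -0.00284806]), 'finger_force': 0.0, 'grip_width': 0.086923298594143}
scene [[449.00273853850445, 0.0, 312.73343814687024], [0.0, 449.00273853850445, 196.4096980053889], [0.0, 0.0, 1.0]] -0.0988987043373001 [ 0.02762884 -0.95492043  0.73848797] [[0.8482, -0.2985, 0.4375], [-0.5294, -0.4541, 0.7166], [-0.0152, -0.8395, -0.5432]]
top [[423.582948337048, 0.0, 316.3694266314137], [0.0, 423.582948337048, 196.62670690050453], [0.0, 0.0, 1.0]] -0.016614777014503476 [ 0.42102534 -0.20326753  1.06284326] [[-0.013, -0.9939, 0.1097], [-0.9998, 0.0143, 0.011], [-0.0125, -0.1096, -0.9939]]
```

View pics/scene0.png

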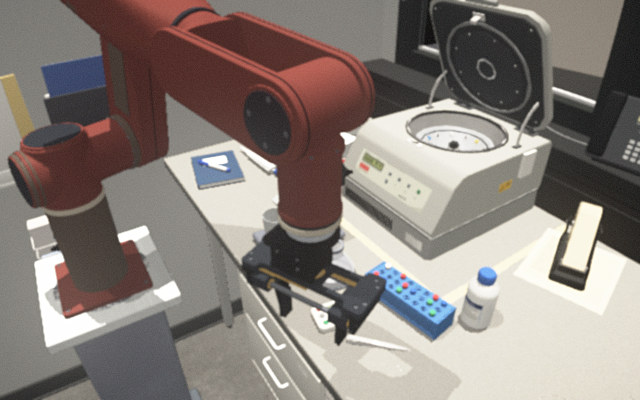

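View pics/top0.png

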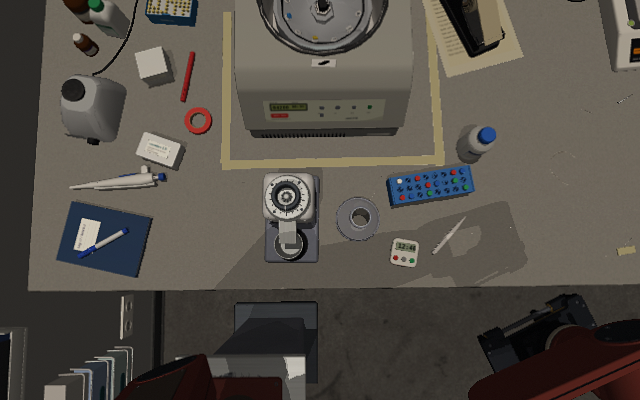

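The top view shows the mill with its ring at about (288,197), the cup at (290,245), the hopper at (358,218) and the timer at (404,252). The centrifuge is behind the mill. Next I'll crop and locate the ring.

```bash
cat > h.py <<'E'
import cv2,numpy as np
def ray(f,u,v):
    K=np.array(f["intrinsics"]);p=cv2.undistortPoints(np.array([[[u,v]]],float),K,np.array([f["k1"],0,0,0,0.]))[0,0]
    # drawn = ray*(1+k1 r^2): cv2's model with k1 only
    return np.array(f["attitude"])@[p[0],p[1],1]
def onplane(f,u,v,z):
    d=ray(f,u,v);e=np.array(f["eye"]);return e+d*(z-e[2])/d[2]
def proj(f,P):
    c=np.array(f["attitude"]).T@(np.asarray(P)-f["eye"]);s=c[:2]/c[2];s=s*(1+f["k1"]*s@s);K=np.array(f["intrinsics"]);return K[:2,:2]@s+K[:2,2]
E
python3 - <<'E'
from station import manip
import cv2,numpy as np
from h import *
f=manip.grab_frame("top");im=f["pixels"][:,:,::-1]
g=cv2.cvtColor(im,cv2.COLOR_BGR2GRAY)
x0,y0,s=250,160,7
c=cv2.resize(im[y0:y0+80,x0:x0+80],None,fx=s,fy=s,interpolation=cv2.INTER_CUBIC)
cg=cv2.medianBlur(cv2.cvtColor(c,cv2.COLOR_BGR2GRAY),5)
for lo,hi in((85,115),(140,190)):
    o=cv2.HoughCircles(cg,cv2.HOUGH_GRADIENT_ALT,1,10,param1=150,param2=.5,minRadius=lo,maxRadius=hi)
    if o is None: print("none");continue
    for u,v,r in o[0][:,:3][:4]:
        U,V=(u+.5)/s-.5+x0,(v+.5)/s-.5+y0
        print(lo,U,V,r/s,onplane(f,U,V,.2165),onplane(f,U,V,.1835)); cv2.circle(c,(int(u),int(v)),int(r),(0,0,255),1)
cv2.imwrite("pics/crop1.png",c)
E
```

```text
85 278.2857 198.2857 15.154941 [ 0.51221539 -0.11721752  0.2165    ] [ 0.515771   -0.11386232  0.1835    ]
85 285.57144 195.57143 15.0716505 [ 0.51749989 -0.13191996  0.2165    ] [ 0.52126155 -0.12913802  0.1835    ]
85 281.85715 191.85715 15.371988 [ 0.52514019 -0.12446475  0.2165    ] [ 0.52919976 -0.12139213  0.1835    ]
85 282.0 194.14285 13.224876 [ 0.52049894 -0.12473413  0.2165    ] [ 0.52437754 -0.12167202  0.1835    ]
140 289.57144 196.14285 24.842958 [ 0.51622661 -0.13997193  0.2165    ] [ 0.51993863 -0.13750395  0.1835    ]
140 287.7143 196.0 21.819042 [ 0.5165697  -0.13623273  0.2165    ] [ 0.52029509 -0.13361895  0.1835    ]
140 289.85715 188.85715 23.07469 [ 0.53099836 -0.14063754  0.2165    ] [ 0.53528635 -0.13819552  0.1835    ]
140 284.57144 198.42857 25.195953 [ 0.51174524 -0.12987734  0.2165    ] [ 0.51528253 -0.12701577  0.1835    ]
```

View pics/crop1.png

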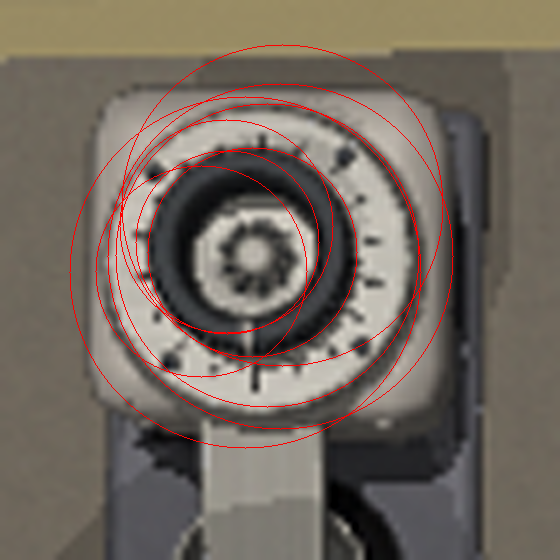

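The ring's dark annulus is centred at crop (253,253), which is pixel (285.7,195.7). That gives about (0.517,-0.132) at z=0.2165. The white index line points toward -x. I'll move above the ring with the wrist wound up for a long clockwise turn.

```bash
cat >> h.py <<'E'
def R(yaw):
    c,s=np.cos(yaw),np.sin(yaw); return np.array([[c,s,0],[s,-c,0],[0,0,-1.]])
E
python3 - <<'E'
from station import manip
from h import *
P=[.517,-.132,.29]
for y in range(-180,181,30):
    q=manip.inverse_kinematics(P,R(np.radians(y))); print(y,None if q is None else np.round(q,1))
E
```

```text
-180 [ -22.8   -2.1   96.    -0.    86.1 -112.8]
-150 [ -22.8   -2.1   96.    -0.    86.1 -142.8]
-120 None
-90 None
-60 [-22.8  -2.1  96.   -0.   86.1 127.2]
-30 [-22.8  -2.1  96.   -0.   86.1  97.2]
0 [-22.8  -2.1  96.   -0.   86.1  67.2]
30 [-22.8  -2.1  96.   -0.   86.1  37.2]
60 [-22.8  -2.1  96.   -0.   86.1   7.2]
90 [-22.8  -2.1  96.   -0.   86.1 -22.8]
120 [-22.8  -2.1  96.   -0.   86.1 -52.8]
150 [-22.8  -2.1  96.   -0.   86.1 -82.8]
180 [ -22.8   -2.1   96.    -0.    86.1 -112.8]
```

```bash
python3 - <<'E'
from station import manip
from h import *
p=manip.get_obs()["position"]
manip.line_to([p[0],p[1],.29],v=.2)
manip.move_pose([.517,-.132,.29],R(np.radians(60)))
def show(t):
    o=manip.get_obs(); y=o["ee_rot"][:,1]; x=o["ee_rot"][:,0]
    print(t,round(o["time"],2),o["position"].round(4),"F",o["ft_force"].round(2),"Fx,Fy tool",round(o["ft_force"]@x,2),round(o["ft_force"]@y,2),"M",o["torque"].round(3),o["grip_width"].round(4),o["finger_force"],"tau6",o["tau"][5].round(3))
show("above")
f=manip.grab_frame("scene");cv2.imwrite("pics/s2.png",f["pixels"][:,:,::-1])
print(manip.line_to([.517,-.132,.192],v=.1,stop_force=8)); manip.dwell(.3); show("down")
manip.command_gripper(.055,5); manip.dwell(.3); show("closed5")
manip.command_gripper(.055,15); manip.dwell(.3); show("closed15")
E
```

```text
Traceback (most recent call last):
AttributeError: 'float' object has no attribute 'round'
```

```bash
cat >> h.py <<'E'
def show(t):
    from station import manip
    o=manip.get_obs(); x,y=o["ee_rot"][:,0],o["ee_rot"][:,1]; F=o["ft_force"]
    print(t,"t%.2f"%o["time"],o["position"].round(4),"F",F.round(2),"tool xy %.2f %.2f"%(F@x,F@y),"M",o["torque"].round(3),"w %.4f ff %.1f tau6 %.3f q6 %.2f"%(o["grip_width"],o["finger_force"],o["tau"][5],o["q"][5]),flush=True)
E
python3 - <<'E'
from station import manip
from h import *
show("above")
f=manip.grab_frame("scene");cv2.imwrite("pics/s2.png",f["pixels"][:,:,::-1])
print(manip.line_to([.517,-.132,.192],v=.1,stop_force=8)); manip.dwell(.3); show("down")
manip.command_gripper(.055,5); manip.dwell(.3); show("closed5")
manip.command_gripper(.055,15); manip.dwell(.3); show("closed15")
E
```

```text
above t2.48 [ 0.5169 -0.1329  0.2899] F [-0.91 -0.08 -0.23] tool xy -0.52 -0.75 M [-0.039 -0.01   0.011] w 0.0869 ff 0.0 tau6 0.001 q6 7.20
False
down t3.96 [ 0.5172 -0.1321  0.1925] F [-0.79  0.05 -0.18] tool xy -0.35 -0.71 M [-0.043 -0.067  0.021] w 0.0868 ff 0.0 tau6 0.000 q6 7.21
closed5 t4.90 [ 0.5186 -0.133   0.1921] F [ 7.59 -3.04 -4.86] tool xy 1.17 8.07 M [-0.633 -1.165  0.009] w 0.0599 ff 5.0 tau6 0.004 q6 7.21
closed15 t5.42 [ 0.5187 -0.133   0.1921] F [ 8.1  -4.12 -4.76] tool xy 0.48 9.05 M [-0.61  -1.203 -0.01 ] w 0.0593 ff 15.0 tau6 0.006 q6 7.21
```

View pics/s2.png

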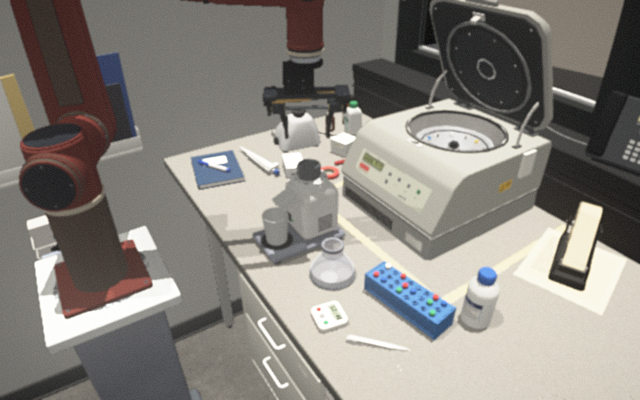

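The scene view shows the mill at about (310,205), with the open gripper over it and the way clear. The grip pushed the tool about 1.7 mm along its y axis, so I'll correct that and repeat the check on the other axis.

```bash
python3 - <<'E'
from station import manip
from h import *
o=manip.get_obs(); p=o["position"]; y=o["ee_rot"][:,1]
n=np.array([.517,-.132,.192])+np.r_[(p-[.5172,-.1321,0])[:2]*1.15,0]
manip.command_gripper(.086); manip.move_pose(n,R(np.radians(150))); manip.dwell(.3); show("open150"); a=manip.get_obs()["position"]
manip.command_gripper(.055,5); manip.command_gripper(.055,15); manip.dwell(.3); show("closed"); b=manip.get_obs()["position"]
n=n+np.r_[(b-a)[:2]*1.1,0]; print(n)
manip.line_to(n,R(np.radians(150)),v=.02); manip.dwell(.3); show("centred")
np.save("n.npy",n)
E
```

```text
open150 t7.88 [ 0.5187 -0.1331  0.192 ] F [-0.63 -0.37 -0.73] tool xy 0.35 -0.64 M [-0.004 -0.142  0.019] w 0.0861 ff 0.0 tau6 0.004 q6 -82.82
closed t9.01 [ 0.5197 -0.1313  0.192 ] F [ 3.61  5.98 -1.06] tool xy -0.14 6.98 M [ 1.084 -0.812  0.019] w 0.0595 ff 15.0 tau6 -0.024 q6 -82.83
[ 0.51978816 -0.13110182  0.192     ]
centred t9.57 [ 0.5198 -0.1312  0.192 ] F [ 0.5  -1.09 -0.73] tool xy -0.98 -0.69 M [ 0.047 -0.199 -0.005] w 0.0597 ff 15.0 tau6 0.018 q6 -82.59
```

```bash
python3 - <<'E'
from station import manip
from h import *
manip.command_gripper(.055,40); show("grip40")
q0=np.array(manip.get_obs()["q"]); q0[:5]=manip.inverse_kinematics(np.load("n.npy"),R(np.radians(150)))[:5]; q0[5]=-82.8
np.save("q0.npy",q0)
for k in range(1,16):
    q=q0.copy(); q[5]+=4*k; manip.set_joints(q); o=manip.get_obs()
    print("%.2f q6 %.2f turn %.3f Mz %.3f tau %.3f F"%(o["time"],o["q"][5],-np.radians(o["q"][5]-q0[5]),o["torque"][2],o["tau"][5]),o["ft_force"].round(1))
    if abs(o["torque"][2])>.25: break
E
```

```text
grip40 t9.79 [ 0.5198 -0.1312  0.192 ] F [-0.06 -1.36 -1.09] tool xy -0.63 -1.20 M [ 0.014 -0.186  0.013] w 0.0595 ff 40.0 tau6 0.005 q6 -82.59
10.04 q6 -78.89 turn -0.068 Mz 0.010 tau 0.227 F [-0.1 -1.2 -1.1]
10.29 q6 -74.96 turn -0.137 Mz -0.018 tau 0.279 F [ 0.2 -1.5 -0.7]
10.54 q6 -70.99 turn -0.206 Mz -0.050 tau 0.234 F [ 0.5 -1.2 -0.7]
10.79 q6 -66.99 turn -0.276 Mz -0.065 tau 0.162 F [ 0.3 -1.9 -1.4]
11.04 q6 -63.00 turn -0.346 Mz -0.022 tau 0.179 F [-0.3 -1.4 -1.6]
11.29 q6 -59.00 turn -0.415 Mz -0.021 tau 0.210 F [-0.2 -1.6 -0.8]
11.54 q6 -55.00 turn -0.485 Mz 0.061 tau 0.263 F [ 0.3 -1.5 -2.2]
11.79 q6 -51.00 turn -0.555 Mz 0.003 tau 0.228 F [ 0.5 -2.4 -3.1]
12.04 q6 -47.00 turn -0.625 Mz -0.054 tau 0.157 F [ 0.8 -2.  -1.5]
12.29 q6 -43.00 turn -0.695 Mz -0.054 tau 0.177 F [ 0.8 -2.7 -2.7]
12.54 q6 -39.00 turn -0.764 Mz -0.079 tau 0.211 F [ 1.4 -1.1 -2.1]
12.79 q6 -35.01 turn -0.834 Mz 0.061 tau 0.264 F [ 0.3 -2.9 -2.2]
13.04 q6 -31.00 turn -0.904 Mz -0.035 tau 0.237 F [ 0.8 -2.6 -2.9]
13.29 q6 -27.00 turn -0.974 Mz -0.099 tau 0.168 F [ 1.9 -2.1 -2.6]
13.54 q6 -23.01 turn -1.044 Mz 0.003 tau 0.180 F [ 1.4 -2.  -2.7]
```

Joint-6 torque shows the clicks cleanly: mean 0.215 N m, period 0.349 rad, no slip. I'll go on in 2° steps until the torque exceeds the click pattern.

```bash
python3 - <<'E'
from station import manip
from h import *
q0=np.load("q0.npy")
ph=np.array([0,.069,.137,.206,.276,.349]); b=[.178,.213,.268,.234,.160,.178]
a=60.;bad=0
while a<142:
    a+=2; q=q0.copy(); q[5]+=a; manip.set_joints(q); o=manip.get_obs()
    t=np.radians(o["q"][5]-q0[5]); e=o["tau"][5]-np.interp(t%.34907,ph,b)
    print("%.2f cmd %.3f turn %.3f Mz %.3f tau %.3f exc %.3f"%(o["time"],-np.radians(a),-t,o["torque"][2],o["tau"][5],e))
    bad=bad+1 if e>.05 else 0
    if e>.13 or bad>=2: break
np.save("a.npy",a)
E
```

```text
13.79 cmd -1.082 turn -1.080 Mz 0.035 tau 0.119 exc -0.075
14.04 cmd -1.117 turn -1.115 Mz 0.017 tau 0.149 exc -0.064
14.29 cmd -1.152 turn -1.151 Mz -0.009 tau 0.066 exc -0.175
14.54 cmd -1.187 turn -1.185 Mz -0.018 tau 0.084 exc -0.183
14.79 cmd -1.222 turn -1.220 Mz -0.020 tau 0.131 exc -0.119
15.04 cmd -1.257 turn -1.255 Mz -0.089 tau 0.075 exc -0.157
15.29 cmd -1.292 turn -1.290 Mz -0.076 tau 0.078 exc -0.117
15.54 cmd -1.326 turn -1.325 Mz -0.053 tau 0.043 exc -0.117
15.79 cmd -1.361 turn -1.360 Mz -0.007 tau 0.104 exc -0.065
16.04 cmd -1.396 turn -1.395 Mz -0.086 tau 0.025 exc -0.153
16.29 cmd -1.431 turn -1.430 Mz 0.015 tau 0.142 exc -0.053
16.54 cmd -1.466 turn -1.465 Mz 0.015 tau 0.132 exc -0.081
16.79 cmd -1.501 turn -1.500 Mz -0.082 tau 0.036 exc -0.205
17.04 cmd -1.536 turn -1.535 Mz 0.004 tau 0.056 exc -0.211
17.29 cmd -1.571 turn -1.570 Mz -0.061 tau 0.093 exc -0.156
17.54 cmd -1.606 turn -1.605 Mz -0.051 tau 0.040 exc -0.191
17.79 cmd -1.641 turn -1.640 Mz -0.035 tau 0.041 exc -0.153
18.04 cmd -1.676 turn -1.675 Mz -0.051 tau 0.011 exc -0.149
18.29 cmd -1.710 turn -1.710 Mz -0.063 tau 0.059 exc -0.111
18.54 cmd -1.745 turn -1.745 Mz -0.112 tau -0.002 exc -0.180
18.79 cmd -1.780 turn -1.780 Mz 0.054 tau 0.108 exc -0.088
19.04 cmd -1.815 turn -1.815 Mz 0.014 tau 0.117 exc -0.096
19.29 cmd -1.850 turn -1.850 Mz -0.033 tau 0.046 exc -0.195
19.54 cmd -1.885 turn -1.884 Mz 0.124 tau 0.144 exc -0.123
19.79 cmd -1.920 turn -1.919 Mz 0.231 tau 0.263 exc 0.013
20.04 cmd -1.955 turn -1.954 Mz 0.206 tau 0.290 exc 0.059
20.29 cmd -1.990 turn -1.989 Mz 0.282 tau 0.370 exc 0.176
```

Contact came at about -1.87. At -1.99 the torque is about 0.3 N m. I'll confirm it with averaged readings while holding.

```bash
python3 - <<'E'
from station import manip
from h import *
M=[];T=[]
for k in range(12):
    manip.dwell(.04);o=manip.get_obs();M.append(o["torque"][2]);T.append(o["tau"][5])
print(o["time"],np.mean(M),np.std(M),np.mean(T),o["q"][5],o["ft_force"])
E
```

```text
20.7917 0.2974651755334224 0.026645390798988415 0.2946551004424691 31.13560337239064 [ 2.87471517 -3.77475606 -4.22476744]
```

The hold averages 0.30 N m, which is a firm stop. Now I'll back off three clicks (-1.745, -1.396, -1.047), release and retract.

```bash
python3 - <<'E'
from station import manip
from h import *
q0=np.load("q0.npy")
for a in np.arange(111,59.9,-3):
    q=q0.copy(); q[5]+=a; manip.set_joints(q); o=manip.get_obs()
    print("%.3f Mz %.3f tau %.3f"%(-np.radians(o["q"][5]-q0[5]),o["torque"][2],o["tau"][5]))
manip.dwell(.4); show("back")
manip.command_gripper(.086); manip.dwell(.2); show("open")
p=manip.get_obs()["position"]; manip.line_to([p[0],p[1],.29],v=.15); 
manip.move_pose([.30,-.45,.3],R(np.radians(60))); manip.dwell(.3); show("away")
f=manip.grab_frame("top");im=f["pixels"][:,:,::-1]
cv2.imwrite("pics/c3.png",np.hstack([cv2.resize(im[160:270,240:320],None,fx=5,fy=5,interpolation=cv2.INTER_CUBIC),cv2.resize(im[160:270,320:396],None,fx=5,fy=5)]))
E
```

```text
-1.936 Mz 0.244 tau 0.138
-1.884 Mz -0.002 tau -0.045
-1.832 Mz 0.025 tau -0.119
-1.780 Mz 0.114 tau -0.039
-1.728 Mz -0.046 tau -0.110
-1.675 Mz -0.008 tau -0.143
-1.623 Mz -0.032 tau -0.141
-1.571 Mz -0.002 tau -0.129
-1.518 Mz -0.024 tau -0.102
-1.467 Mz 0.016 tau -0.136
-1.414 Mz 0.099 tau -0.013
-1.362 Mz 0.012 tau -0.099
-1.310 Mz -0.021 tau -0.085
-1.257 Mz -0.032 tau -0.129
-1.205 Mz -0.014 tau -0.140
-1.153 Mz 0.083 tau -0.074
-1.101 Mz 0.175 tau 0.034
-1.049 Mz 0.054 tau -0.090
back t25.69 [ 0.5198 -0.1311  0.192 ] F [ 3.14 -3.86 -4.97] tool xy -3.86 3.14 M [-0.706 -0.839  0.019] w 0.0591 ff 40.0 tau6 0.029 q6 -22.67
open t26.66 [ 0.5198 -0.1311  0.192 ] F [-0.66 -1.56  0.24] tool xy -1.56 -0.67 M [-0.02  -0.105  0.017] w 0.0859 ff 0.0 tau6 0.000 q6 -22.80
away t29.20 [ 0.3006 -0.4496  0.3001] F [-0.44 -0.89  0.81] tool xy -0.99 0.06 M [-0.029 -0.046 -0.012] w 0.0859 ff 0.0 tau6 0.001 q6 -34.66
```

View pics/c3.png

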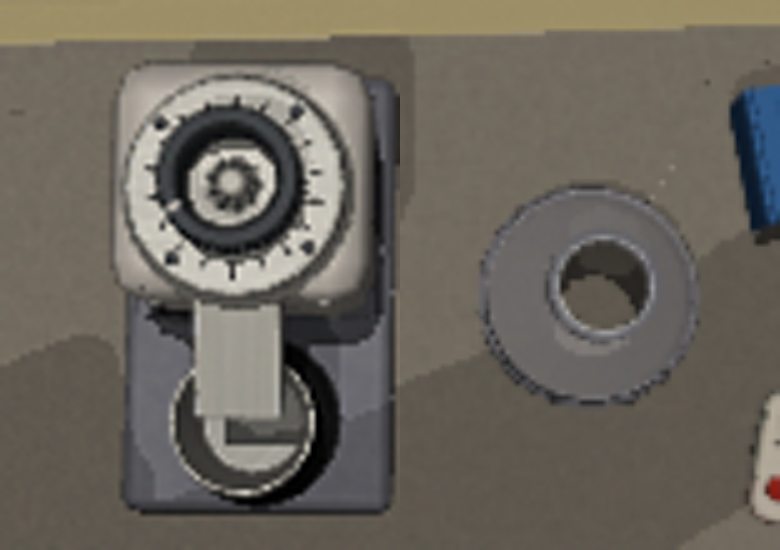

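The picture shows the index line at crop (172,205), left and below the ring centre at (232,180). That is about 60° clockwise of its start, so the reading is -1.047. The cup and hopper haven't moved.

```bash
python3 -c "
from station import manip
print(manip.close_job())"
```

```text
the job is handed in; nothing more can be done
None
```

I turned the ring clockwise to a firm stop (about 0.30 N m felt, at about -1.99 rad), backed it off three clicks to -1.047 rad, released it and handed the job in at about 29 s, without touching the cup, hopper or timer.

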